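# Clear the mould and flip open the tool box on the casting bench

## Robot

A 6-joint arm with a two-finger parallel gripper is mounted at the origin on the work surface. World frame = base frame: x ahead of the robot, y to its left, z up, the work surface at z = 0. Lengths are in m, angles in rad, forces in N, time in s.
With the tool pointing down it reaches from about 0.3 to 0.875 m from the base axis. Payload 6.4 kg.
Tool frame: the origin (TCP) lies at the centre of the arm's flange, where the gripper is bolted on; the fingertips stand 166 mm ahead of it and the grasp point (between the pads) lies 147 mm ahead of it; z points along the fingers, y is the direction in which the jaws open and shut (so a half turn about z gives the same grasp; the last joint's range is limited). The gripper opens to 88 mm and grips with 3 to 60 N. Pads are 18 mm wide; open, the fingers measure 123 mm over their backs; the gripper's body (75 mm by 187 mm) begins 45 mm behind the grasp point.
Start: joints at [-1.506, 0.181, 1.607, -0, 1.354, -0.206], TCP at [0.154, -0.554, 0.405] pointing down, gripper open.
Joint ranges: [-2.99, 2.99], [-0.89, 2.07], [0.3, 2.58], [-1.14, 4.28], [0, 2.63], [-3.12, 3.12]. Speed limits (rad/s): [2.57, 2.57, 3.01, 3.14, 3.14, 3.14].

## Interface

Orientations are given as a rotation vector (axis times angle).
In Python, from cell import arm gives the robot as it stands.
- The arm moves only by the shell command python3 -m inch 'ROWS' [FORCE]. ROWS is JSON, a list of rows, each an object of numbers: "grip": the closure, from -1 (fully open) to 1 (shut); "x", "y", "z": the shift along the tool's x, y, z in cm; "wx", "wy", "wz": the turn, a rotation vector about the tool's x, y, z in degrees. In form: [{"grip": .., "x": .., "y": .., "z": .., "wx": .., "wy": .., "wz": ..}, ...]. A call has 1 to 5 rows; each row is the pose to reach, as a shift and turn from the pose commanded when the call began, along the tool's axes at that moment; what a row does not reach only later rows make up. A row lasts 1/10 s, in which the tool goes at most 50 mm and 8.59 degrees, less where a joint would pass 70% of its speed; a pose out of reach is approached as far as the arm can. A call with a gripper value outside its range is refused whole. The fingers move at their own pace and stop on an object; FORCE is the grip in N (left out, the last holds). Time passes only in rows, so rows that repeat a pose let the fingers close. It gives the time, the measured TCP pose, the force and the opening at its end, in the units of the state.
- arm.state(): the state, without advancing time (a new reading comes with each control period).
- arm.camera(name): name is "side" or "top" or "wrist"; returns the picture (384x512x3 uint8, red, green, blue); there is no depth.
- arm.camera_info(name): a dict with "camera_matrix" (3x3 intrinsics, pixels), "R" (3x3) and "t" (3): a world point X has camera coordinates R X + t. Camera axes: x right, y down, z forward; pixel columns grow to the right and rows downward; lengths in m; the calibration is good to about 2 mm. The wrist camera is an equidistant fisheye: a pixel r from the principal point sees the ray r / f radians off the axis. A picture is of the moment at which its call begins: read the wrist's pose just before it. camera_info takes no time and is no camera call; for the wrist camera it gives the pose at the moment of the call.
- arm.sign_off(): hands the job in, once; it reports no verdict.
Trained networks look in the newest picture that a camera, given by its name, has taken for a name from the list of things; names that differ only in an ending like _2 or _b are one class to them, and where a whole thing is asked for, a point or a joint stands for the part that bears it (a point fixed in the world has none). Each returns a list of dicts, best first, with "confidence" (0 to 1); they miss things now and then, are a little off and sometimes report something else, mostly with a low value. They report only what shows in the picture. A call takes as long as a camera call. They do not tell look-alikes from the thing itself.
- arm.find_in(camera, label): "bbox" ([left, top, right, bottom] in pixels, round what is visible of it).
- arm.masks_of(camera, label): "region" (384x512 bool, what is visible of it) and "bbox" ([left, top, right, bottom] in pixels, round what is visible of it).
The state is a dict: "time_s": time; "joints": joint angles; "dq": joint speeds; "joint_torque": joint torques, N m; "position": TCP position; "tool_rot": TCP orientation; "ft_force": force on the tool from outside, world axes, zero at the start; "moment": the same for the moment, N m; "gripper_width": finger opening in m.
Only numpy, scipy, OpenCV 4.12 (cv2) and the standard library are available. Lean on these libraries where they do the work, as an engineer would, in place of code of your own. Each camera call takes 0.05 s, during which the arm holds its last target.

## Task

The round plaster mould stands in front of the white lidded tool box and blocks the way to its lid. With the fingers, push the mould sideways along the bench, keeping it standing and on the bench, until no part of it is in front of the box any more; then push the lid up by its front lip with a fingertip and on past upright, without flinging it, so that it falls back against its stop and stays fully open by itself. Lift or tip nothing on the bench, and leave the other things where they are.

Things in the scene. Friction and masses are not known exactly. Their poses are not given: they have to be found in the camera images.
- toolbox: White plastic tool box fixed to the bench, 130 mm deep (its x), 160 mm wide (its y), walls 60 mm high and 5 mm thick, open on top under its lid. Origin: centre of its underside, on the bench. Its x axis points from the front to the hinge side; the front wall is 65 mm from the origin along -x. The box stands turned: its front faces to the robot's right (within about 30 degrees), so the lid opens to the left, and its -y end is the one farther from the robot.
- lid (a joint): Angle of the tool box's lid: 0 shut, 1.57 upright, 1.95 at its stop, leaning back. Flat white plate, 7 mm thick, 164 mm wide, about 0.18 kg; it turns freely with light damping about an axis along the box's y at the top of the back wall: it falls shut when let go before about upright and falls open to its stop after.
- lid_edge (a point): Middle of the lower front edge of the lid's lip (moves with the lid). The lip overhangs the front wall by 25 mm and, shut, its underside is 60 mm above the bench; so a fingertip fits beneath it from the front. It is 155 mm from the hinge axis.
- lid_hinge (a point): Middle of the lid's hinge axis, 65 mm behind the box's origin (along its x), 60 mm above the bench.
- mould: Round off-white plaster casting mould, a loose upright cylinder, 84 mm in diameter, 70 mm high, with a round well 56 mm wide and 40 mm deep in its top, about 0.5 kg; it starts about 10 to 20 mm in front of the box's lip. Origin: centre of its underside. Pushed low down, it slides without tipping.
- cups: Bystander: stack of white plastic cups, 68 mm wide, 124 mm high, behind the box's hinge side, towards its far end. Origin: centre of its underside.
- glaze_jar: Bystander: clear jar with white cap, 60 mm wide, 75 mm high, in front of the box, to the right of the far end; a mould slid straight along the box's front towards the far end passes it with about 30 mm to spare. Origin: centre of its underside.
- oval_mould: Bystander: oblong plaster press mould, 70 x 100 x 45 mm (x, y, z), beside the far end of the box. Origin: centre of its underside.
- tub: Bystander: clear open tub, 100 mm wide, 75 mm high, behind the box's hinge side, below the open lid. Origin: centre of its underside.
- brush: Bystander: wooden brush, 180 mm long, lying along its own x axis on the robot's right. Origin: middle of its underside.
- cutter: Bystander: steel ring cutter, 60 mm wide, 30 mm high, in front of the box beyond the mould. Origin: centre of its underside.
There are look-alikes about, which are no part of the job. Leave any orange or purple look-alike of the toolbox alone.

How it is judged:
On the way, in this order (a step that is already met when the one before it is completed fails the run):
1. the mould stands wholly to one side of the box's front, lid still shut ((y of mould in the frame of toolbox above 0.118 m or y of mould in the frame of toolbox below -0.118 m) and angle between mould's own z axis and vertical below 0.1 rad and linear speed of mould below 0.02 m/s and height (world z) of mould between -0.01 and 0.01 m and value of joint lid below 0.15 rad), for 0.2 s.
2. the lid is past upright, over its center (value of joint lid above 1.7 rad), for 0.2 s.
At the end, for the whole second after the job is handed in: The lid rests open at its stop (joint above 1.85 rad) and still; the mould stands upright on the bench, at rest, its centre more than 118 mm to one side of the box's middle line (value of joint lid above 1.85 rad and velocity of joint lid below 0.05 rad/s and (y of mould in the frame of toolbox above 0.118 m or y of mould in the frame of toolbox below -0.118 m) and angle between mould's own z axis and vertical below 0.1 rad and linear speed of mould below 0.02 m/s and height (world z) of mould between -0.01 and 0.01 m); the robot touches nothing.
It fails at once if the mould is lifted or tipped (height (world z) of mould above 0.02 m or angle between mould's own z axis and vertical above 0.35 rad).
It fails at once if a bystander is moved by more than 25 mm or tipped over (distance of any of cups, glaze_jar, oval_mould, tub, brush, cutter from where it was at the start of the episode above 0.025 m or angle between any of cups, glaze_jar, oval_mould, tub, cutter's own z axis and vertical above 0.6 rad).
It fails at once if the lid is flung open (faster than 5 rad/s) (velocity of joint lid above 5 rad/s).
It also fails if it takes over 51 s, if anything falls off the work surface, if the arm or the gripper's body presses on something with over 40 N, if the wrist force passes 120 N, or if a joint passes its speed limit or range.

## Working session

There is one attempt and no reset: what is moved stays moved. The work goes in short steps, Python scripts to look and compute and a shell command to move; the robot and the scene stay as the last step left them, time stands still between calls to the robot, and variables do not carry over. Pictures are saved under pics/ and viewed, and the job is handed in when it is done.

```bash
ls; mkdir -p pics
python3 - <<'E'
from cell import arm
import cv2
print(arm.state())
for n in ["top","side"]:
    im=arm.camera(n); cv2.imwrite(f"pics/{n}0.png",im[:,:,::-1]); print(n,arm.camera_info(n))
    for l in ["toolbox","mould","lid"]:
        print(l,[(round(d["confidence"],2),[int(v) for v in d["bbox"]]) for d in arm.find_in(n,l)])
E
```

```text
pics
{'time_s': 0.0, 'joints': array([-1.50629863e+00,  1.81534529e-01,  1.60797418e+00,  1.43693777e-05,
        1.35380773e+00, -2.06284789e-01]), 'dq': array([-0.0013897 , -0.00031371,  0.00086037, -0.00124029,  0.00023396,
       -0.00093665]), 'joint_torque': array([-1.10367171e-03, -4.33874345e+01, -3.41844857e+01,  7.02496665e-02,
        3.88093048e-02, -1.27388735e-04]), 'position': array([ 0.15381537, -0.55379129,  0.4038299 ]), 'tool_rot': array([-3.11114059e+00, -4.23809054e-01, -2.13664518e-04]), 'ft_force': array([ 0.50690624, -0.31037071,  1.44927774]), 'moment': array([ 0.01142233, -0.0305546 , -0.01855417]), 'gripper_width': 0.087754943413861}
top {'camera_matrix': array([[374.60256832,   0.        , 257.87282423],
       [  0.        , 374.60256832, 188.02962104],
       [  0.        ,   0.        ,   1.        ]]), 'R': array([[-0.01972071, -0.99977811, -0.00740488],
       [-0.99193393,  0.02049245, -0.12508854],
       [ 0.12521253,  0.00487832, -0.99211795]]), 't': array([0.00970425, 0.53972762, 1.18182645])}
toolbox [(0.86, [189, 155, 247, 213]), (0.66, [161, 239, 226, 299]), (0.57, [299, 241, 361, 306])]
mould [(0.93, [249, 172, 275, 204]), (0.43, [301, 154, 318, 176])]
lid [(0.96, [162, 231, 224, 299]), (0.8, [297, 239, 363, 308]), (0.7, [189, 156, 250, 213])]
side {'camera_matrix': array([[388.74763351,   0.        , 253.73717574],
       [  0.        , 388.74763351, 193.3366109 ],
       [  0.        ,   0.        ,   1.        ]]), 'R': array([[-0.77583263, -0.63085704, -0.01015502],
       [-0.39413404,  0.49715175, -0.77298027],
       [ 0.49268863, -0.59570088, -0.63434878]]), 't': array([0.4312547 , 0.24428261, 0.97282174])}
toolbox [(0.73, [294, 173, 314, 195]), (0.71, [237, 233, 329, 321]), (0.67, [189, 182, 264, 244]), (0.66, [332, 180, 399, 225])]
mould [(0.74, [248, 176, 277, 208])]
lid [(0.75, [334, 180, 396, 208]), (0.64, [191, 182, 262, 232]), (0.62, [240, 231, 330, 306])]
```

Run:
```python
import cv2
a=cv2.imread("pics/top0.png");cv2.imwrite("pics/top0c.png",cv2.resize(a[120:320,130:390],(780,600),interpolation=cv2.INTER_CUBIC))
a=cv2.imread("pics/side0.png");cv2.imwrite("pics/side0c.png",cv2.resize(a[130:340,160:430],(770,600),interpolation=cv2.INTER_CUBIC))
```

```text
(no output)
```

View pics/top0c.png

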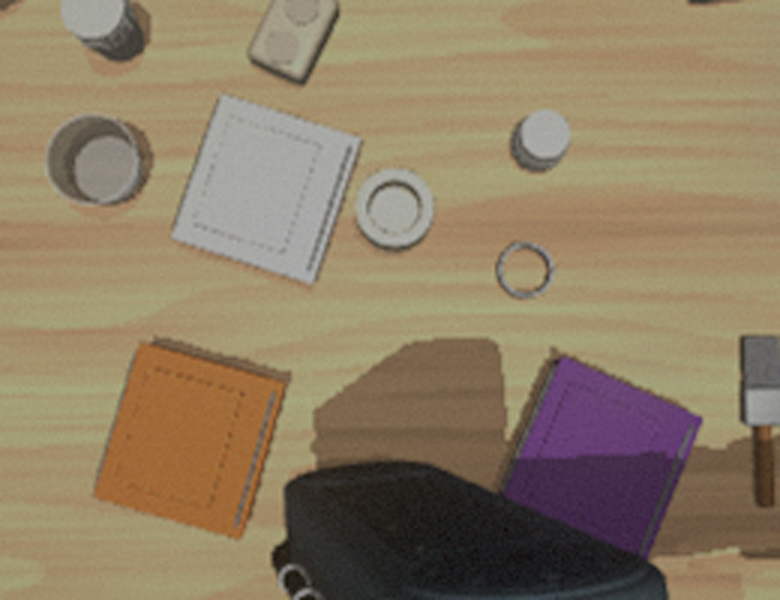

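View pics/side0c.png

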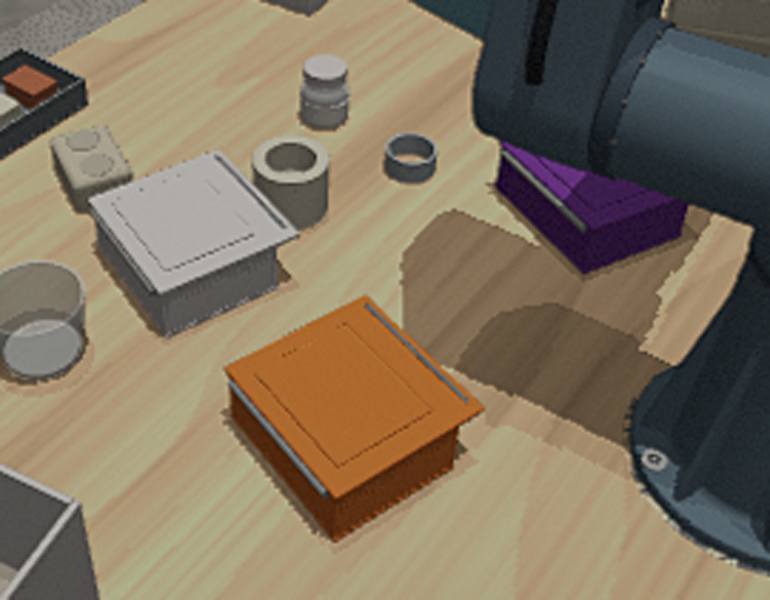

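View pics/top0.png

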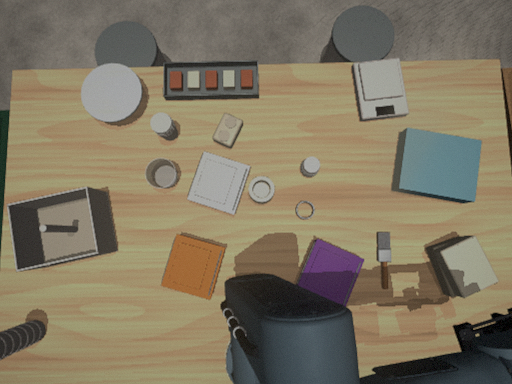

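```bash
cat > h.py <<'E'
import numpy as np,cv2
from cell import arm
from scipy.spatial.transform import Rotation as Ro
def ray(n,u,v,z):
    c=arm.camera_info(n);K,R,t=c["camera_matrix"],np.array(c["R"]),np.array(c["t"])
    d=R.T@np.linalg.solve(K,[u,v,1]);o=-R.T@t
    return o+d*(z-o[2])/d[2]
def proj(n,X):
    c=arm.camera_info(n);p=c["camera_matrix"]@(c["R"]@np.array(X)+c["t"]);return p[:2]/p[2]
E
python3 - <<'E'
from h import *
def z(u,v): return u/3+130,v/3+120
cs=[ray("top",*z(*p),0.067)[:2] for p in [(222,95),(362,138),(312,285),(172,238)]]
fl,fr,nr,nl=map(np.array,cs)   # far-left, far-right(front), near-right, near-left
print(cs,[np.linalg.norm(a-b) for a,b in [(fl,fr),(fr,nr),(nr,nl),(nl,fl)]])
ydir=(nr-fr)+(nl-fl); ydir/=np.linalg.norm(ydir)
xdir=(fl-fr)+(nl-nr);xdir/=np.linalg.norm(xdir); print(xdir,ydir,xdir@ydir)
yaw=np.arctan2(xdir[1],xdir[0]); yaw2=np.arctan2(-ydir[0],ydir[1]);print(yaw,yaw2)
yw=(yaw+yaw2)/2; ex=np.array([np.cos(yw),np.sin(yw)]);ey=np.array([-ex[1],ex[0]])
front=(fr+nr)/2; o=front+ex*0.09; print("box",o,"back check",((fl+nl)/2-o)@ex, "ex",ex,"ey",ey)
for n,p,h in [("mould",(394,209),.07),("jar",(545,135),.075),("cutter",(525,270),.015),("oval",(295,40),.045),("orange far right",(290,377),.067),("orange far left",(148,342),.067),("purpleFL",(560,358),.067),("purpleNL",(505,495),.067),("purpleFR",(700,420),.067),("tub",(95,160),.05),("cups",(98,15),.124)]:
    P=ray("top",*z(*p),h)[:2]; print(n,P,"box frame",(P-o)@ex,(P-o)@ey)
for n in ["top","side"]:
    arm.camera(n)
    for l in ["mould","toolbox","lid"]:
        for d in arm.masks_of(n,l)[:4]:
            print(n,l,round(d["confidence"],2),d["bbox"],d["region"].sum())
E
```

```text
[array([0.656424  , 0.16864188]), array([0.6067189 , 0.02016682]), array([0.45212612, 0.0750194 ]), array([0.5043583, 0.2214329])] [np.float64(0.15657407105827523), np.float64(0.1640357692615633), np.float64(0.15545132226890598), np.float64(0.1609685259058893)]
[0.32671117 0.94512423] [-0.94355757  0.33120857] 0.004762450024892481
1.237974639494983 1.2332121714671076
box [0.55902898 0.13258403] back check 0.066004742257478 ex [0.3289608  0.94434358] ey [-0.94434358  0.3289608 ]
mould [ 0.52984527 -0.01215397] box frame -0.1462827026759633 -0.020053681328158476
jar [ 0.60436596 -0.1725819 ] box frame -0.273267402105917 -0.14320130907530557
cutter [ 0.46664139 -0.15370825] box frame -0.30075017838767143 -0.006933310364833429
oval [0.72109069 0.0919993 ] box frame 0.014986013700960442 -0.16639271605364628
orange far right [0.35768207 0.09886169] box frame -0.0980807220828994 0.1790473314027484
orange far left [0.39647165 0.24594997] box frame 0.05358140296807719 0.19080292642613592
purpleFL [ 0.37164191 -0.18038118] box frame -0.3571896920610949 0.07400449085999736
purpleNL [ 0.23462268
[... 345 characters left out ...]
11.9] 2595
top mould 0.56 [245.5, 173.8, 274.7, 204.0] 596
top toolbox 0.95 [186.0, 156.6, 249.9, 213.2] 2610
top toolbox 0.91 [300.1, 240.8, 363.6, 303.5] 2722
top toolbox 0.57 [162.4, 237.1, 222.3, 298.5] 2708
top lid 0.88 [159.0, 234.4, 224.4, 298.4] 2715
top lid 0.81 [300.2, 240.6, 363.0, 305.8] 2684
side mould 0.64 [248.1, 177.3, 276.8, 210.4] 669
side toolbox 0.89 [189.5, 185.0, 262.7, 246.8] 2961
side toolbox 0.86 [330.6, 177.4, 401.6, 224.8] 1693
side toolbox 0.85 [237.3, 237.0, 326.0, 321.8] 4494
side lid 0.96 [241.9, 233.0, 328.4, 305.3] 3406
side lid 0.66 [190.8, 182.8, 262.6, 232.4] 2086
side lid 0.64 [337.0, 183.0, 392.7, 208.7] 627
side lid 0.26 [248.6, 179.5, 275.5, 209.6] 702
```

```bash
cat >> h.py <<'E'
O=np.array([0.559,0.1326]);yw=1.2356
EX=np.array([np.cos(yw),np.sin(yw)]);EY=np.array([-EX[1],EX[0]])
def W(bx,by,z): return np.r_[O+EX*bx+EY*by,z]
def B(P): P=np.array(P);return np.r_[(P[:2]-O)@EX,(P[:2]-O)@EY,P[2]]
def Rdown(s=1):
    y=np.r_[EX*s,0];z=np.array([0,0,-1.]);return np.c_[np.cross(y,z),y,z]
def Rtilt(phi,s=1): # tool pointing +box x, phi deg below horizontal, jaws along box y
    p=np.radians(phi);z=np.r_[EX*np.cos(p),-np.sin(p)];y=np.r_[EY*s,0];return np.c_[np.cross(y,z),y,z]
def to(P,R):
    s=arm.state();R0=Ro.from_rotvec(s["tool_rot"]).as_matrix()
    d=R0.T@(np.array(P)-s["position"])*100; r=np.degrees(Ro.from_matrix(R0.T@R).as_rotvec())
    print("shift cm",d.round(2),"turn",r.round(1)); return d,r
def st():
    s=arm.state();R0=Ro.from_rotvec(s["tool_rot"]).as_matrix()
    tip=s["position"]+R0[:,2]*.166
    print("t",round(s["time_s"],2),"tcp",s["position"].round(4),"boxTCP",B(s["position"]).round(4),"boxTip",B(tip).round(4),"F",s["ft_force"].round(1),"w",s["gripper_width"].round(4),"q",s["joints"].round(2)); print(R0.round(3))
E
python3 - <<'E'
from h import *
st()
for s in (1,-1):
  to(W(-.146,-.088,.30),Rdown(s))
  to(W(-.146,-.088,.30),Rtilt(45,s))
E
```

```text
Traceback (most recent call last):
  File "h.py", line 25, in st
    print("t",round(s["time_s"],2),"tcp",s["position"].round(4),"boxTCP",B(s["position"]).round(4),"boxTip",B(tip).round(4),"F",s["ft_force"].round(1),"w",s["gripper_width"].round(4),"q",s["joints"].round(2)); print(R0.round(3))
                                                                                                                                                           ^^^^^^^^^^^^^^^^^^^^^^^^
AttributeError: 'float' object has no attribute 'round'
```

```bash
sed -i 's/s\["gripper_width"\].round(4)/round(s["gripper_width"],4)/' h.py
python3 - <<'E'
from h import *
st()
for s in (1,-1):
  to(W(-.146,-.088,.30),Rdown(s))
  to(W(-.146,-.088,.30),Rtilt(45,s))
E
```

```text
t 0.8 tcp [ 0.1538 -0.5541  0.4048] boxTCP [-0.7817  0.1567  0.4048] boxTip [-0.7817  0.1567  0.2388] F [0.3 0.3 0.8] w 0.0879 q [-1.51  0.18  1.61 -0.    1.35 -0.21]
[[ 0.964  0.268 -0.   ]
 [ 0.268 -0.964 -0.   ]
 [-0.     0.    -1.   ]]
shift cm [ 56.33 -38.31  10.47] turn [  -0.     0.  -145.3]
shift cm [ 56.33 -38.31  10.47] turn [ 48.5 -25.4 117.1]
shift cm [ 56.33 -38.31  10.47] turn [ 0.   0.  34.7]
shift cm [ 56.33 -38.31  10.47] turn [ 21.7  41.4 -52.3]
```

```bash
python3 -m inch '[{"grip":0.09,"x":56.3,"y":-38.3,"z":8,"wz":34.7},{"grip":0.09,"x":56.3,"y":-38.3,"z":8,"wz":34.7},{"grip":0.09,"x":56.3,"y":-38.3,"z":8,"wz":34.7},{"grip":0.09,"x":56.3,"y":-38.3,"z":8,"wz":34.7},{"grip":0.09,"x":56.3,"y":-38.3,"z":8,"wz":34.7}]'
python3 - <<'E'
from h import *
st();to(W(-.146,-.088,.32),Rdown(-1))
E
```

```text
t 0.8 tcp [ 0.1538 -0.5541  0.4048] boxTCP [-0.7817  0.1567  0.4048] boxTip [-0.7817  0.1567  0.2388] F [0.3 0.3 0.8] w 0.0879 q [-1.51  0.18  1.61 -0.    1.35 -0.21]
[[ 0.964  0.268 -0.   ]
 [ 0.268 -0.964 -0.   ]
 [-0.     0.    -1.   ]]
shift cm [ 56.33 -38.31   8.47] turn [ 0.   0.  34.7]validation failed for argument at $[0]...
```

```bash
python3 -m inch --help | head -30; python3 -m inch '[{"grip":0.09,"x":20,"y":-14,"z":3,"wx":0,"wy":0,"wz":20},{"grip":0.09,"x":20,"y":-14,"z":3,"wx":0,"wy":0,"wz":20}]'
```

```text
time_s: 1.0
position: [0.2167, -0.4775, 0.3923]
tool_rot: [3.141, -0.058, 0.0]
ft_force: [1.3, 0.4, -0.1]
gripper_width: 0.0741invalid input: not JSON, or not a number
```

Run:
```python
from h import *
st();to(W(-.146,-.088,.32),Rdown(-1))
```

```text
t 1.0 tcp [ 0.2167 -0.4775  0.3923] boxTCP [-0.6887  0.1226  0.3923] boxTip [-0.6887  0.1226  0.2263] F [ 1.3  0.4 -0.1] w 0.0741 q [-1.37  0.08  1.75  0.    1.32  0.24]
[[ 0.999 -0.037  0.   ]
 [-0.037 -0.999 -0.   ]
 [ 0.     0.    -1.   ]]
shift cm [ 36.08 -45.68   7.23] turn [ 0.  -0.  17.1]
```

```bash
python3 -m inch '[{"grip":0.09,"x":36.1,"y":-45.7,"z":7,"wx":0,"wy":0,"wz":17},{"grip":0.09,"x":36.1,"y":-45.7,"z":7,"wx":0,"wy":0,"wz":17},{"grip":0.09,"x":36.1,"y":-45.7,"z":7,"wx":0,"wy":0,"wz":17},{"grip":0.09,"x":36.1,"y":-45.7,"z":7,"wx":0,"wy":0,"wz":17},{"grip":0.09,"x":36.1,"y":-45.7,"z":7,"wx":0,"wy":0,"wz":17}]'
python3 - <<'E'
from h import *
st();to(W(-.146,-.088,.32),Rdown(-1))
E
```

```text
time_s: 1.5
position: [0.3734, -0.2902, 0.3636]
tool_rot: [3.099, -0.509, 0.001]
ft_force: [-0.1, -0.6, 0.0]
gripper_width: 0.04
t 1.5 tcp [ 0.3734 -0.2902  0.3636] boxTCP [-0.4603  0.0362  0.3636] boxTip [-0.4604  0.036   0.1976] F [-0.1 -0.6  0. ] w 0.04 q [-0.91 -0.01  1.9   0.    1.25  0.98]
[[ 0.948 -0.32   0.001]
 [-0.32  -0.948 -0.001]
 [ 0.001  0.001 -1.   ]]
shift cm [ 12.72 -31.31   4.35] turn [ 0.  -0.1  0.6]
```

```bash
python3 - <<'E'
from h import *
cv2.imwrite("pics/top1.png",arm.camera("top")[:,:,::-1])
E
python3 -m inch '[{"grip":0.09,"x":12.7,"y":-31.3,"z":4,"wx":0,"wy":0,"wz":0.6},{"grip":0.09,"x":12.7,"y":-31.3,"z":4,"wx":0,"wy":0,"wz":0.6},{"grip":0.09,"x":12.7,"y":-31.3,"z":4,"wx":0,"wy":0,"wz":0.6},{"grip":0.09,"x":12.7,"y":-31.3,"z":4,"wx":0,"wy":0,"wz":0.6},{"grip":0.09,"x":12.7,"y":-31.3,"z":4,"wx":0,"wy":0,"wz":0.6}]'; python3 -m inch '[{"grip":0.09,"x":3.7,"y":-9.1,"z":1.2,"wx":0,"wy":0,"wz":0},{"grip":0.09,"x":3.7,"y":-9.1,"z":1.2,"wx":0,"wy":0,"wz":0},{"grip":0.09,"x":3.7,"y":-9.1,"z":1.2,"wx":0,"wy":0,"wz":0}]';python3 - <<'E'
from h import *
st();to(W(-.146,-.088,.32),Rdown(-1))
cv2.imwrite("pics/side1.png",arm.camera("side")[:,:,::-1])
cv2.imwrite("pics/wrist1.png",arm.camera("wrist")[:,:,::-1])
E
```

```text
time_s: 2.05
position: [0.5355, -0.1021, 0.3341]
tool_rot: [3.097, -0.524, 0.001]
ft_force: [1.0, -1.2, 0.5]
gripper_width: 0.0401
time_s: 2.35
position: [0.6014, -0.0258, 0.3209]
tool_rot: [-3.097, 0.516, 0.0]
ft_force: [-0.9, -1.3, 0.7]
gripper_width: 0.0398
t 2.35 tcp [ 0.6014 -0.0258  0.3209] boxTCP [-0.1356 -0.0921  0.3209] boxTip [-0.1354 -0.092   0.1549] F [-0.9 -1.3  0.7] w 0.0398 q [-0.24  0.32  1.61  0.    1.21  1.66]
[[ 0.946 -0.324 -0.   ]
 [-0.324 -0.946  0.002]
 [-0.001 -0.001 -1.   ]]
shift cm [-0.42  1.04  0.09] turn [-0.1  0.   0.3]
```

View pics/wrist1.png

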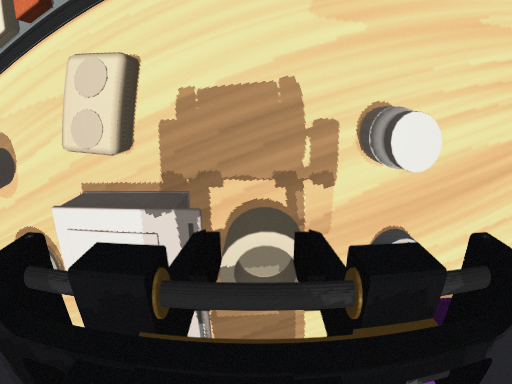

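View pics/side1.png

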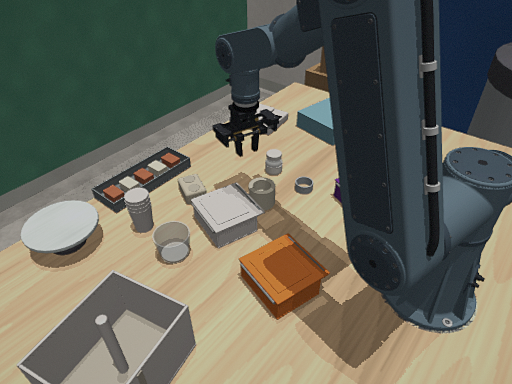

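```bash
python3 -m inch '[{"grip":0.09,"x":-0.2,"y":1.0,"z":4,"wx":0,"wy":0,"wz":0.3},{"grip":0.09,"x":-0.2,"y":1.0,"z":8,"wx":0,"wy":0,"wz":0.3},{"grip":0.09,"x":-0.2,"y":1.0,"z":11,"wx":0,"wy":0,"wz":0.3},{"grip":0.09,"x":-0.2,"y":1.0,"z":13.8,"wx":0,"wy":0,"wz":0.3},{"grip":0.09,"x":-0.2,"y":1.0,"z":13.8,"wx":0,"wy":0,"wz":0.3}]';python3 - <<'E'
from h import *
st()
a=arm.camera("side");cv2.imwrite("pics/side2.png",cv2.resize(a[110:270,150:360],(787,600))[:,:,::-1])
E
```

```text
time_s: 2.95
position: [0.5914, -0.0398, 0.1804]
tool_rot: [-3.095, 0.535, 0.012]
ft_force: [-0.7, -0.3, 0.2]
gripper_width: 0.0402
t 2.95 tcp [ 0.5914 -0.0398  0.1804] boxTCP [-0.1521 -0.0873  0.1804] boxTip [-0.1523 -0.086   0.0145] F [-0.7 -0.3  0.2] w 0.0402 q [-0.27  0.51  1.68 -0.    0.96  1.65]
[[ 0.942 -0.336 -0.008]
 [-0.336 -0.942  0.002]
 [-0.008  0.001 -1.   ]]
```

View pics/side2.png

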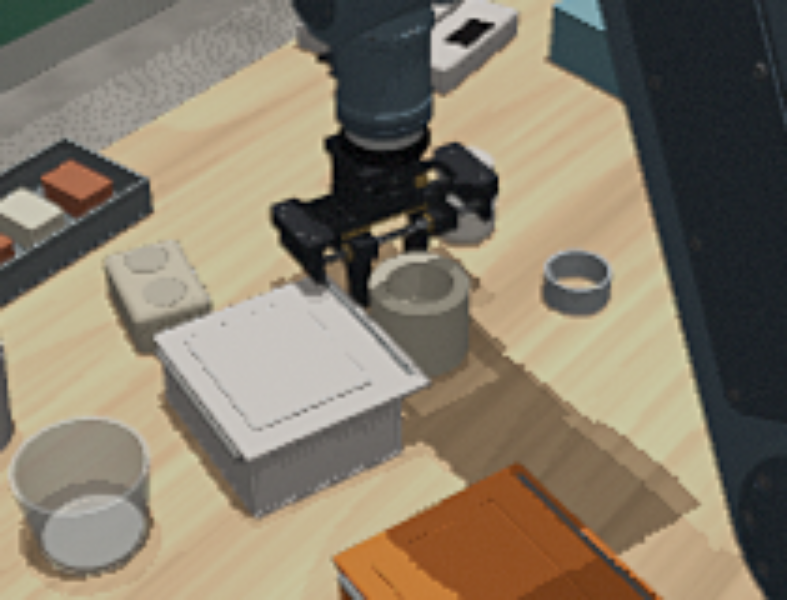

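```bash
python3 -m inch '[{"grip":0.09,"x":-0.4,"y":-0.4,"z":-0.4,"wx":0,"wy":0,"wz":-0.8},{"grip":0.09,"x":-1.0,"y":-0.4,"z":-0.4,"wx":0,"wy":0,"wz":-0.8},{"grip":0.09,"x":-1.8,"y":-0.4,"z":-0.4,"wx":0,"wy":0,"wz":-0.8},{"grip":0.09,"x":-2.6,"y":-0.4,"z":-0.4,"wx":0,"wy":0,"wz":-0.8},{"grip":0.09,"x":-3.5,"y":-0.4,"z":-0.4,"wx":0,"wy":0,"wz":-0.8}]';python3 -m inch '[{"grip":0.09,"x":-1,"y":0,"z":0,"wx":0,"wy":0,"wz":0},{"grip":0.09,"x":-2.0,"y":0,"z":0,"wx":0,"wy":0,"wz":0},{"grip":0.09,"x":-3,"y":0,"z":0,"wx":0,"wy":0,"wz":0},{"grip":0.09,"x":-4,"y":0,"z":0,"wx":0,"wy":0,"wz":0},{"grip":0.09,"x":-5,"y":0,"z":0,"wx":0,"wy":0,"wz":0}]';python3 - <<'E'
from h import *
st()
to(W(-.15,.1,.183),Rdown(-1))
a=arm.camera("side");cv2.imwrite("pics/side3.png",cv2.resize(a[110:270,150:360],(787,600))[:,:,::-1])
E
```

```text
time_s: 3.5
position: [0.5631, -0.0233, 0.1896]
tool_rot: [3.099, -0.51, 0.008]
ft_force: [5.0, -1.5, 3.0]
gripper_width: 0.0403
time_s: 4.0
position: [0.5159, -0.0074, 0.1896]
tool_rot: [3.099, -0.51, 0.009]
ft_force: [4.9, -1.6, 3.6]
gripper_width: 0.0402
t 4.0 tcp [ 0.5159 -0.0074  0.1896] boxTCP [-0.1464 -0.0053  0.1896] boxTip [-0.1463 -0.0063  0.0236] F [ 4.9 -1.6  3.6] w 0.0402 q [-0.24  0.36  1.89 -0.    0.89  1.65]
[[ 0.947 -0.321  0.005]
 [-0.321 -0.947 -0.002]
 [ 0.006 -0.    -1.   ]]
shift cm [-10.54   0.27   0.6 ] turn [-0.  -0.3  0.5]
```

View pics/side3.png

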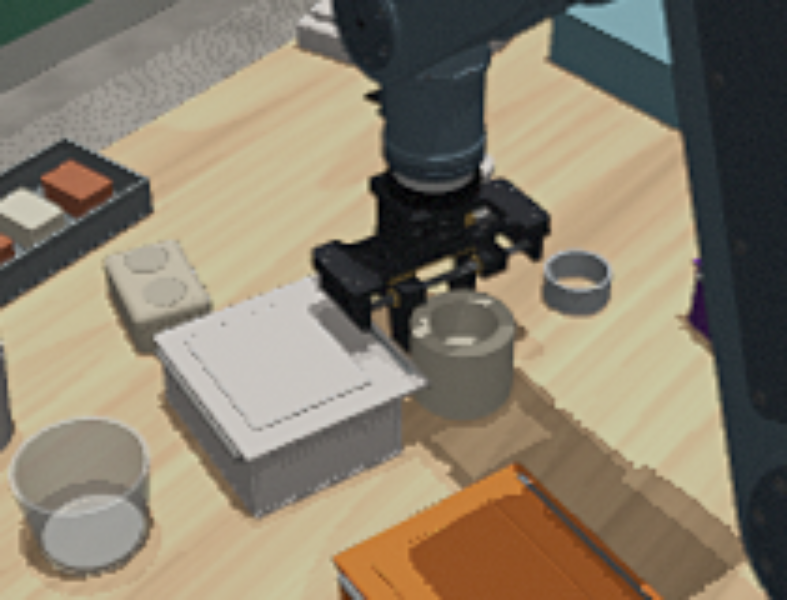

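```bash
python3 -m inch '[{"grip":0.09,"x":-1.2,"y":0.1,"z":0.2,"wx":0,"wy":0,"wz":0},{"grip":0.09,"x":-2.4,"y":0.2,"z":0.3,"wx":0,"wy":0,"wz":0},{"grip":0.09,"x":-3.6,"y":0.3,"z":0.3,"wx":0,"wy":0,"wz":0},{"grip":0.09,"x":-4.8,"y":0.4,"z":0.3,"wx":0,"wy":0,"wz":0},{"grip":0.09,"x":-6,"y":0.5,"z":0.3,"wx":0,"wy":0,"wz":0}]';python3 -m inch '[{"grip":0.09,"x":-1.2,"y":0.1,"z":0,"wx":0,"wy":0,"wz":0},{"grip":0.09,"x":-2.2,"y":0.2,"z":0,"wx":0,"wy":0,"wz":0},{"grip":0.09,"x":-3.2,"y":0.2,"z":0,"wx":0,"wy":0,"wz":0},{"grip":0.09,"x":-4,"y":0.2,"z":0,"wx":0,"wy":0,"wz":0},{"grip":0.09,"x":-4.4,"y":0.2,"z":0,"wx":0,"wy":0,"wz":0}]';python3 -m inch '[{"grip":0.09,"x":0.5,"y":0,"z":0,"wx":0,"wy":0,"wz":0},{"grip":0.09,"x":1.5,"y":0,"z":0,"wx":0,"wy":0,"wz":0},{"grip":0.09,"x":1.5,"y":0,"z":0,"wx":0,"wy":0,"wz":0}]';python3 - <<'E'
from h import *
st()
a=arm.camera("side");cv2.imwrite("pics/side4.png",cv2.resize(a[110:270,150:360],(787,600))[:,:,::-1])
E
```

```text
time_s: 4.55
position: [0.4601, 0.0063, 0.1884]
tool_rot: [3.099, -0.511, 0.021]
ft_force: [11.4, -2.6, 10.9]
gripper_width: 0.04
time_s: 5.05
position: [0.4177, 0.0186, 0.1881]
tool_rot: [3.098, -0.51, 0.02]
ft_force: [10.1, -4.0, 9.9]
gripper_width: 0.04
time_s: 5.35
position: [0.4291, 0.0145, 0.1849]
tool_rot: [3.1, -0.511, -0.001]
ft_force: [-1.3, -0.5, 0.0]
gripper_width: 0.04
t 5.35 tcp [0.4291 0.0145 0.1849] boxTCP [-0.1543  0.0839  0.1849] boxTip [-0.1543  0.0839  0.0189] F [-1.3 -0.5  0. ] w 0.04 q [-0.24  0.21  2.1  -0.    0.83  1.65]
[[ 0.947 -0.321 -0.   ]
 [-0.321 -0.947  0.   ]
 [-0.     0.    -1.   ]]
```

View pics/side4.png

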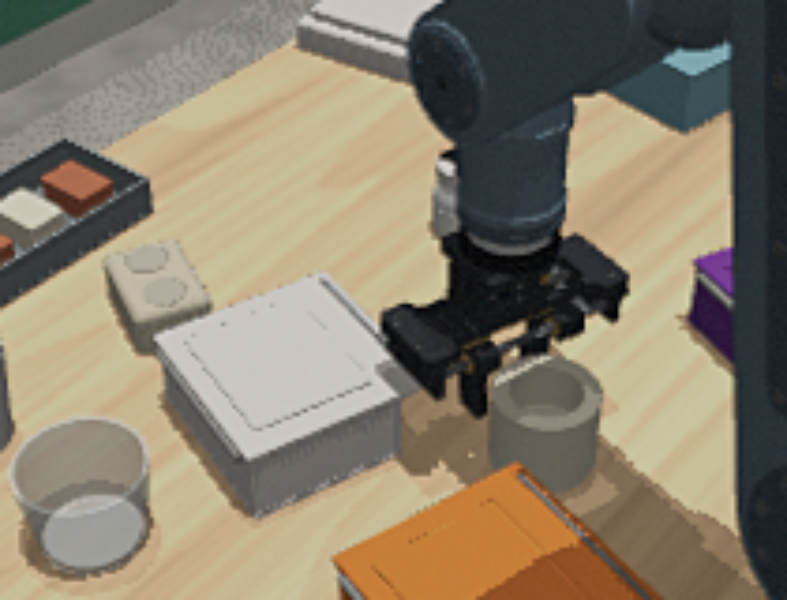

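```bash
python3 -m inch '[{"grip":1,"x":0.5,"y":0,"z":-5,"wx":0,"wy":0,"wz":0},{"grip":1,"x":0.5,"y":2,"z":-10,"wx":0,"wy":0,"wz":0},{"grip":1,"x":1,"y":6,"z":-15,"wx":0,"wy":0,"wz":0},{"grip":1,"x":5,"y":10,"z":-18,"wx":0,"wy":0,"wz":0},{"grip":1,"x":9,"y":14,"z":-20,"wx":0,"wy":0,"wz":0}]' 20;python3 - <<'E'
from h import *
st()
a=arm.camera("side");cv2.imwrite("pics/side5.png",cv2.resize(a[110:270,150:360],(787,600))[:,:,::-1])
a=arm.camera("top");cv2.imwrite("pics/top5.png",cv2.resize(a[120:320,130:390],(780,600),interpolation=cv2.INTER_CUBIC)[:,:,::-1])
for n in ["top","side"]:
  for d in arm.find_in(n,"mould")[:4]: print(n,d)
for s in (1,-1):to(W(-.13-.117,-.02,.28),Rtilt(45,s))
E
```

```text
time_s: 5.9
position: [0.4539, -0.1154, 0.3711]
tool_rot: [3.1, -0.509, 0.002]
ft_force: [1.1, -0.3, -0.1]
gripper_width: 0.0028
t 5.9 tcp [ 0.4539 -0.1154  0.3711] boxTCP [-0.2687  0.0177  0.3711] boxTip [-0.2687  0.0175  0.2051] F [ 1.1 -0.3 -0.1] w 0.0028 q [-0.5  -0.03  1.9   0.    1.27  1.39]
[[ 0.948 -0.32   0.001]
 [-0.32  -0.948 -0.   ]
 [ 0.001  0.    -1.   ]]
top {'bbox': [233.6, 223.5, 262.5, 253.1], 'confidence': 0.7}
side {'bbox': [278.1, 207.9, 313.6, 240.8], 'confidence': 0.57}
shift cm [ 3.79 -2.12  8.85] turn [ 35.4 -35.   85.3]
shift cm [ 3.79 -2.12  8.85] turn [ 34.9  35.3 -84.6]
```

View pics/side5.png

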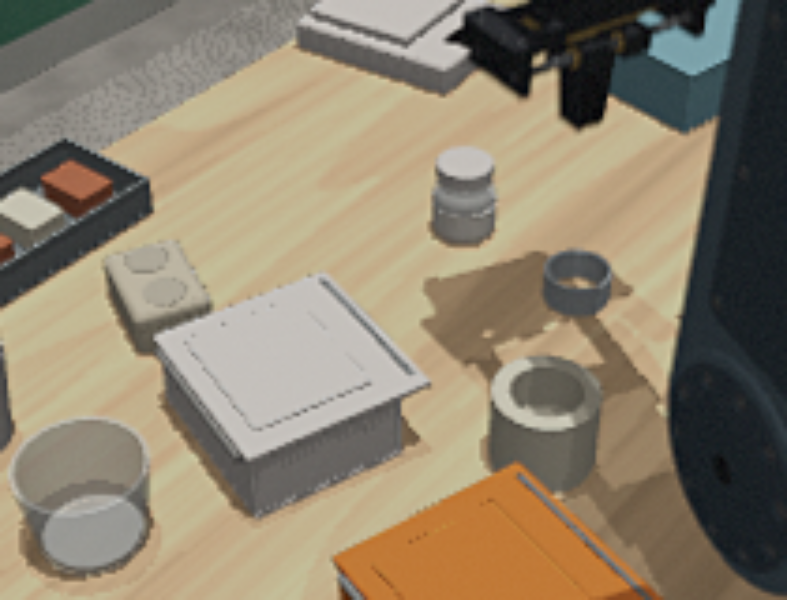

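View pics/top5.png

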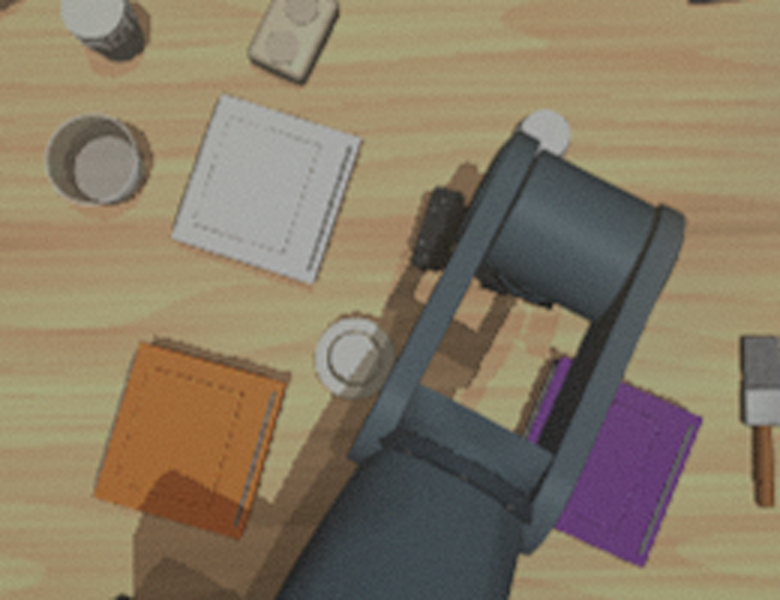

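```bash
python3 -m inch '[{"grip":1,"x":1,"y":0,"z":2,"wx":18,"wy":18,"wz":-42},{"grip":1,"x":1,"y":0,"z":2,"wx":18,"wy":18,"wz":-42},{"grip":1,"x":1,"y":0,"z":2,"wx":18,"wy":18,"wz":-42},{"grip":1,"x":1,"y":0,"z":2,"wx":18,"wy":18,"wz":-42},{"grip":1,"x":1,"y":0,"z":2,"wx":18,"wy":18,"wz":-42}]';python3 - <<'E'
from h import *
st()
P=ray("top",353/3+130,357/3+120,.07);print("mould",B(P))
for f in (45,50):to(W(-.13-.117,-.02,.28),Rtilt(f,-1))
E
```

```text
time_s: 6.6
position: [0.4627, -0.1158, 0.3473]
tool_rot: [-2.841, -0.472, -0.452]
ft_force: [-0.3, -0.7, -0.1]
gripper_width: 0.0003
t 6.6 tcp [ 0.4627 -0.1158  0.3473] boxTCP [-0.2663  0.0092  0.3473] boxTip [-0.2099 -0.0172  0.1934] F [-0.3 -0.7 -0.1] w 0.0003 q [-0.61 -0.02  1.97  0.42  1.16  0.47]
[[ 0.901  0.346  0.262]
 [ 0.277 -0.923  0.269]
 [ 0.335 -0.169 -0.927]]
mould [-0.15362285  0.13932323  0.07      ]
shift cm [1.04 1.52 7.35] turn [ 19.3  19.2 -47.4]
shift cm [1.04 1.52 7.35] turn [ 17.1  14.5 -48.1]
```

```bash
cat >> h.py <<'E'
def tt(bx,z,phi=40,by=-.02):
    R=Rtilt(phi,-1);return to(W(bx,by,z)-R[:,2]*.166,R)
E
python3 -m inch '[{"grip":1,"x":1,"y":0,"z":2,"wx":18,"wy":18,"wz":-47},{"grip":1,"x":1,"y":0,"z":2,"wx":18,"wy":18,"wz":-47},{"grip":1,"x":1,"y":0,"z":2,"wx":18,"wy":18,"wz":-47},{"grip":1,"x":1,"y":0,"z":2,"wx":18,"wy":18,"wz":-47},{"grip":1,"x":1,"y":0,"z":2,"wx":18,"wy":18,"wz":-47}]';python3 - <<'E'
from h import *
st()
tt(-.144,.15);tt(-.144,.084)
E
```

```text
time_s: 7.1
position: [0.477, -0.1078, 0.3322]
tool_rot: [-2.288, -1.307, -0.783]
ft_force: [-1.3, 0.2, 0.4]
gripper_width: 0.0002
t 7.1 tcp [ 0.477  -0.1078  0.3322] boxTCP [-0.254  -0.0017  0.3322] boxTip [-0.1483 -0.013   0.2048] F [-1.3  0.2  0.4] w 0.0002 q [-0.66  0.09  1.94  0.69  1.35 -0.37]
[[ 0.409  0.871  0.274]
 [ 0.653 -0.489  0.579]
 [ 0.638 -0.058 -0.768]]
shift cm [-5.79  2.54  4.83] turn [ 4.8  9.9 -9.5]
shift cm [-10.     2.92   9.9 ] turn [ 4.8  9.9 -9.5]
```

```bash
python3 -m inch '[{"grip":1,"x":-3,"y":1.2,"z":2.4,"wx":2.4,"wy":5,"wz":-5},{"grip":1,"x":-5.8,"y":2.5,"z":4.8,"wx":4.8,"wy":9.9,"wz":-9.5},{"grip":1,"x":-5.8,"y":2.5,"z":4.8,"wx":4.8,"wy":9.9,"wz":-9.5},{"grip":1,"x":-5.8,"y":2.5,"z":4.8,"wx":4.8,"wy":9.9,"wz":-9.5}]';python3 - <<'E'
from h import *
st()
tt(-.144,.084);tt(-.083,.033)
a=arm.camera("side");cv2.imwrite("pics/side6.png",cv2.resize(a[110:270,150:360],(787,600))[:,:,::-1])
E
```

```text
time_s: 7.5
position: [0.4883, -0.131, 0.2571]
tool_rot: [-2.026, -1.424, -0.935]
ft_force: [0.4, -0.9, 0.9]
gripper_width: 0.0006
t 7.5 tcp [ 0.4883 -0.131   0.2571] boxTCP [-0.2722 -0.02    0.2571] boxTip [-0.1454 -0.0203  0.15  ] F [ 0.4 -0.9  0.9] w 0.0006 q [-0.71  0.32  1.9   0.8   1.4  -0.71]
[[ 0.221  0.942  0.253]
 [ 0.606 -0.336  0.721]
 [ 0.764 -0.006 -0.646]]
shift cm [-5.    0.04  4.37] turn [ 0.1  0.2 -0.5]
shift cm [-4.96  0.02 12.32] turn [ 0.1  0.2 -0.5]
```

View pics/side6.png

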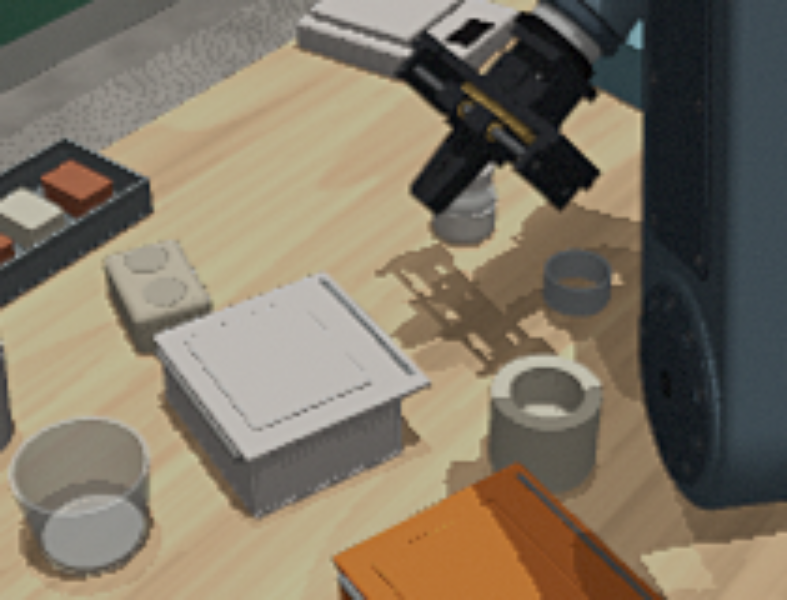

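```bash
python3 -m inch '[{"grip":1,"x":-2.5,"y":0,"z":2,"wx":0,"wy":0,"wz":-0.5},{"grip":1,"x":-5,"y":0,"z":4.4,"wx":0,"wy":0,"wz":-0.5},{"grip":1,"x":-5,"y":0,"z":4.4,"wx":0,"wy":0,"wz":-0.5}]';python3 - <<'E'
from h import *
st()
tt(-.083,.033)
a=arm.camera("wrist");cv2.imwrite("pics/wrist7.png",a[:,:,::-1])
a=arm.camera("side");cv2.imwrite("pics/side7.png",cv2.resize(a[110:270,150:360],(787,600))[:,:,::-1])
E
```

```text
time_s: 7.85
position: [0.4889, -0.1299, 0.1922]
tool_rot: [-2.022, -1.44, -0.941]
ft_force: [-0.8, 0.6, 0.8]
gripper_width: 0.0002
t 7.85 tcp [ 0.4889 -0.1299  0.1922] boxTCP [-0.271  -0.0202  0.1922] boxTip [-0.1444 -0.0209  0.0848] F [-0.8  0.6  0.8] w 0.0002 q [-0.71  0.45  1.9   0.83  1.31 -0.82]
[[ 0.209  0.944  0.255]
 [ 0.613 -0.329  0.718]
 [ 0.762  0.006 -0.647]]
shift cm [-0.07 -0.05  8.03] turn [0.2 0.3 0.2]
```

View pics/wrist7.png

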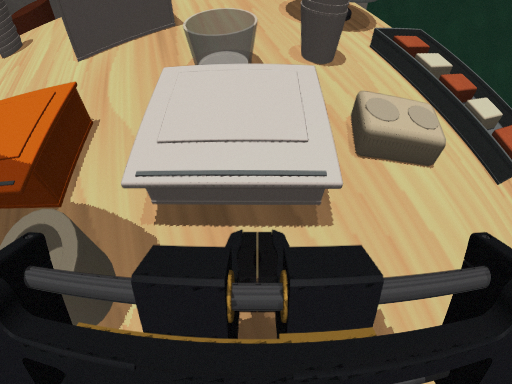

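View pics/side7.png

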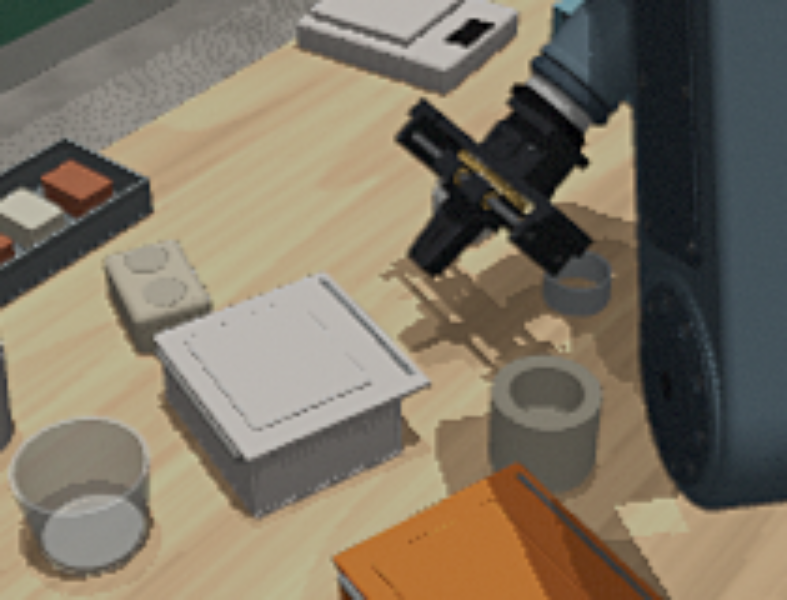

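```bash
python3 -m inch '[{"grip":1,"x":0,"y":1,"z":1.5,"wx":0,"wy":0,"wz":0},{"grip":1,"x":0,"y":1,"z":4,"wx":0,"wy":0,"wz":0},{"grip":1,"x":0,"y":1,"z":6.5,"wx":0,"wy":0,"wz":0},{"grip":1,"x":0,"y":1,"z":8,"wx":0,"wy":0,"wz":0},{"grip":1,"x":0,"y":1,"z":8,"wx":0,"wy":0,"wz":0}]';python3 - <<'E'
from h import *
st()
tt(-.083,.055,by=-.03)
a=arm.camera("side");cv2.imwrite("pics/side8.png",cv2.resize(a[110:270,150:360],(787,600))[:,:,::-1])
E
```

```text
time_s: 8.45
position: [0.5201, -0.0761, 0.1418]
tool_rot: [-2.02, -1.444, -0.944]
ft_force: [0.1, -0.0, -0.9]
gripper_width: 0.0007
t 8.45 tcp [ 0.5201 -0.0761  0.1418] boxTCP [-0.2099 -0.0319  0.1418] boxTip [-0.0832 -0.0328  0.0345] F [ 0.1 -0.  -0.9] w 0.0007 q [-0.59  0.56  1.87  0.92  1.19 -0.84]
[[ 0.205  0.945  0.256]
 [ 0.613 -0.328  0.719]
 [ 0.763  0.009 -0.646]]
shift cm [ 1.5  -0.18 -1.31] turn [0.3 0.3 0.4]
```

View pics/side8.png

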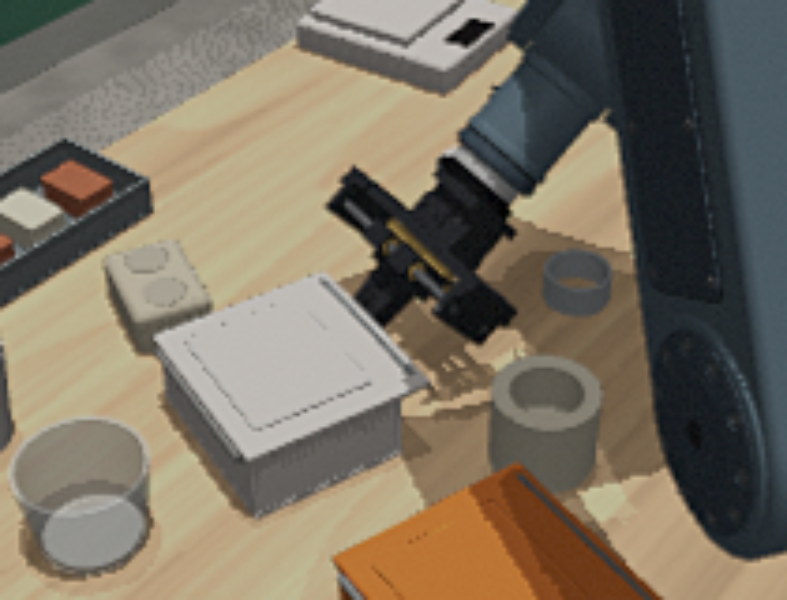

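Run:
```python
from h import *
U0=np.array([-.0774,.0414]);H=np.array([.065,.060]);r=.1435
ax=np.array([.643,.766]);az=np.array([.766,-.643])
prev=U0
for i,a in enumerate(np.r_[-7.5:108:5.5]):
    t=np.radians(a);U=H+r*np.array([-np.cos(t),np.sin(t)]);d=(U-U0)*100
    if i%5==0: base=d
    e=d-base
    print(round(a,1),"from start of 5-block x",round(e@ax,1),"z",round(e@az,1))
    if i%5==0 and i: print("   prev block end: x",((d-pb)@ax).round(1),"z",((d-pb)@az).round(1))
    if i%5==0: pb=base
```

```text
-7.5 from start of 5-block x 0.0 z 0.0
-2.0 from start of 5-block x 1.0 z -1.0
3.5 from start of 5-block x 2.0 z -1.8
9.0 from start of 5-block x 3.2 z -2.6
14.5 from start of 5-block x 4.4 z -3.3
20.0 from start of 5-block x 0.0 z 0.0
   prev block end: x 5.7 z -3.8
25.5 from start of 5-block x 1.3 z -0.4
31.0 from start of 5-block x 2.7 z -0.7
36.5 from start of 5-block x 4.0 z -0.8
42.0 from start of 5-block x 5.4 z -0.9
47.5 from start of 5-block x 0.0 z 0.0
   prev block end: x 6.8 z -0.7
53.0 from start of 5-block x 1.4 z 0.2
58.5 from start of 5-block x 2.7 z 0.6
64.0 from start of 5-block x 4.0 z 1.1
69.5 from start of 5-block x 5.2 z 1.7
75.0 from start of 5-block x 0.0 z 0.0
   prev block end: x 6.4 z 2.5
80.5 from start of 5-block x 1.1 z 0.8
86.0 from start of 5-block x 2.1 z 1.8
91.5 from start of 5-block x 3.0 z 2.8
97.0 from start of 5-block x 3.8 z 3.9
102.5 from start of 5-block x 0.0 z 0.0
   prev block end: x 4.5 z 5.1
```

```bash
python3 -m inch '[{"grip":1,"x":1.0,"y":0,"z":-0.9,"wx":0,"wy":0,"wz":0},{"grip":1,"x":2.0,"y":0,"z":-1.8,"wx":0,"wy":0,"wz":0},{"grip":1,"x":3.2,"y":0,"z":-2.6,"wx":0,"wy":0,"wz":0},{"grip":1,"x":4.4,"y":0,"z":-3.3,"wx":0,"wy":0,"wz":0},{"grip":1,"x":5.7,"y":0,"z":-3.8,"wx":0,"wy":0,"wz":0}]';python3 - <<'E'
from h import *
st()
a=arm.camera("side");cv2.imwrite("pics/side9.png",cv2.resize(a[110:270,150:360],(787,600))[:,:,::-1])
E
```

```text
time_s: 9.0
position: [0.5221, -0.0704, 0.2107]
tool_rot: [-2.024, -1.442, -0.946]
ft_force: [0.1, -2.2, -0.6]
gripper_width: 0.0005
t 9.0 tcp [ 0.5221 -0.0704  0.2107] boxTCP [-0.2039 -0.0319  0.2107] boxTip [-0.0773 -0.0333  0.1033] F [ 0.1 -2.2 -0.6] w 0.0005 q [-0.58  0.42  1.89  0.89  1.26 -0.73]
[[ 0.207  0.944  0.259]
 [ 0.613 -0.331  0.717]
 [ 0.762  0.01  -0.647]]
```

View pics/side9.png

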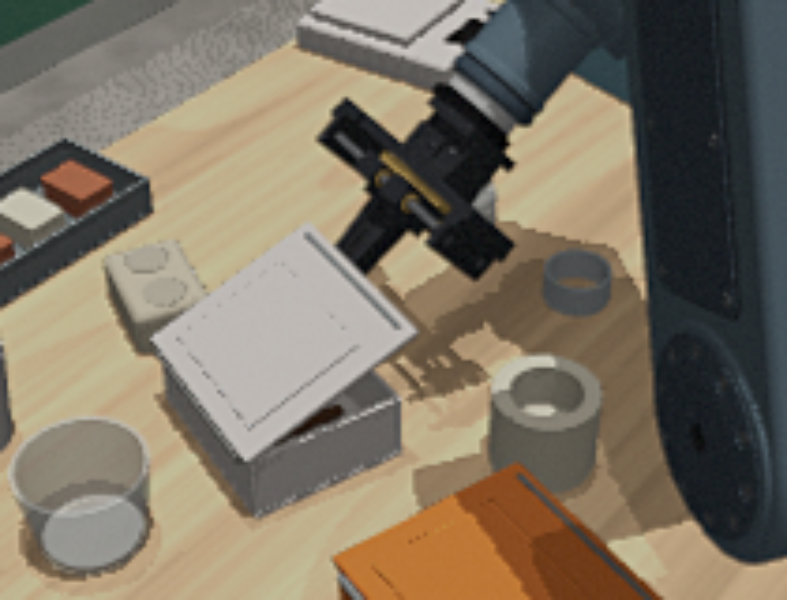

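The lid is rising with the finger; carry on along the arc.

```bash
python3 -m inch '[{"grip":1,"x":1.3,"y":0,"z":-0.4,"wx":0,"wy":0,"wz":0},{"grip":1,"x":2.7,"y":0,"z":-0.6,"wx":0,"wy":0,"wz":0},{"grip":1,"x":4.0,"y":0,"z":-0.7,"wx":0,"wy":0,"wz":0},{"grip":1,"x":5.4,"y":0,"z":-0.7,"wx":0,"wy":0,"wz":0},{"grip":1,"x":6.8,"y":0,"z":-0.5,"wx":0,"wy":0,"wz":0}]';python3 -m inch '[{"grip":1,"x":1.4,"y":0,"z":0.3,"wx":0,"wy":0,"wz":0},{"grip":1,"x":2.7,"y":0,"z":0.6,"wx":0,"wy":0,"wz":0},{"grip":1,"x":4.0,"y":0,"z":1.1,"wx":0,"wy":0,"wz":0},{"grip":1,"x":5.2,"y":0,"z":1.7,"wx":0,"wy":0,"wz":0},{"grip":1,"x":6.2,"y":0,"z":2.5,"wx":0,"wy":0,"wz":0}]';python3 - <<'E'
from h import *
st()
a=arm.camera("side");cv2.imwrite("pics/side10.png",cv2.resize(a[110:270,150:360],(787,600))[:,:,::-1])
E
```

```text
time_s: 9.55
position: [0.5348, -0.0308, 0.2647]
tool_rot: [-2.022, -1.441, -0.944]
ft_force: [-0.0, -1.5, -0.7]
gripper_width: 0.0005
time_s: 10.05
position: [0.5542, 0.0254, 0.2955]
tool_rot: [-2.021, -1.441, -0.945]
ft_force: [0.2, -0.9, -0.6]
gripper_width: 0.0008
t 10.05 tcp [0.5542 0.0254 0.2955] boxTCP [-0.1028 -0.0308  0.2955] boxTip [ 0.0239 -0.0318  0.1882] F [ 0.2 -0.9 -0.6] w 0.0008 q [-0.38  0.27  1.86  0.94  1.25 -0.48]
[[ 0.207  0.944  0.257]
 [ 0.612 -0.33   0.719]
 [ 0.763  0.009 -0.646]]
```

View pics/side10.png

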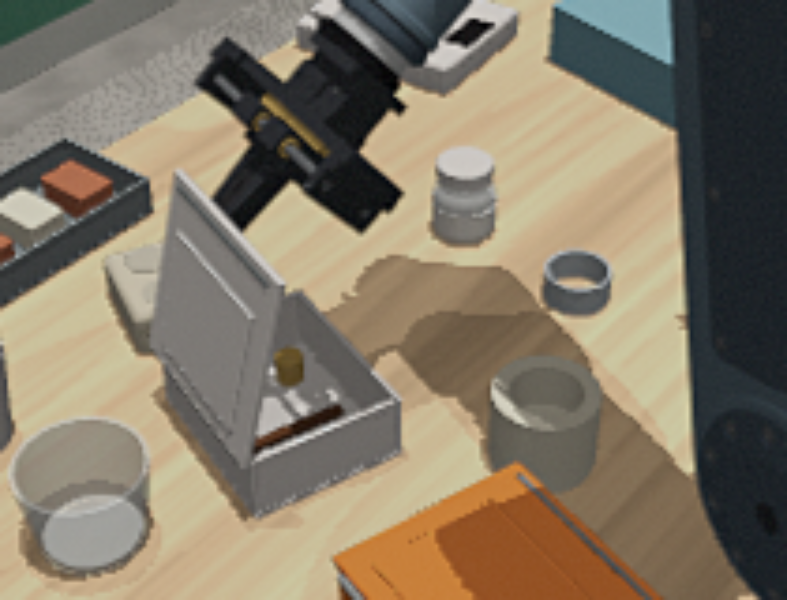

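```bash
python3 -m inch '[{"grip":1,"x":0.9,"y":0,"z":0.8,"wx":0,"wy":0,"wz":0},{"grip":1,"x":1.7,"y":0,"z":1.6,"wx":0,"wy":0,"wz":0},{"grip":1,"x":2.3,"y":0,"z":2.4,"wx":0,"wy":0,"wz":0},{"grip":1,"x":2.8,"y":0,"z":3.1,"wx":0,"wy":0,"wz":0},{"grip":1,"x":3.2,"y":0,"z":3.7,"wx":0,"wy":0,"wz":0}]';python3 -m inch '[{"grip":1,"x":0.3,"y":0,"z":0.5,"wx":0,"wy":0,"wz":0},{"grip":1,"x":0.6,"y":0,"z":1.0,"wx":0,"wy":0,"wz":0},{"grip":1,"x":0.9,"y":0,"z":1.5,"wx":0,"wy":0,"wz":0},{"grip":1,"x":0.9,"y":0,"z":1.5,"wx":0,"wy":0,"wz":0},{"grip":1,"x":0.9,"y":0,"z":1.5,"wx":0,"wy":0,"wz":0}]';python3 - <<'E'
from h import *
st()
a=arm.camera("side");cv2.imwrite("pics/side11.png",cv2.resize(a[110:270,150:360],(787,600))[:,:,::-1])
E
```

```text
time_s: 10.6
position: [0.5701, 0.0712, 0.2951]
tool_rot: [-2.022, -1.441, -0.944]
ft_force: [-0.3, -0.4, -0.1]
gripper_width: 0.0001
time_s: 11.1
position: [0.5757, 0.0867, 0.2925]
tool_rot: [-2.022, -1.441, -0.944]
ft_force: [-0.4, -0.1, -0.4]
gripper_width: 0.0005
t 11.1 tcp [0.5757 0.0867 0.2925] boxTCP [-0.0378 -0.0309  0.2925] boxTip [ 0.0888 -0.0319  0.1852] F [-0.4 -0.1 -0.4] w 0.0005 q [-0.25  0.31  1.82  0.98  1.16 -0.41]
[[ 0.207  0.944  0.257]
 [ 0.612 -0.33   0.718]
 [ 0.763  0.008 -0.646]]
```

View pics/side11.png

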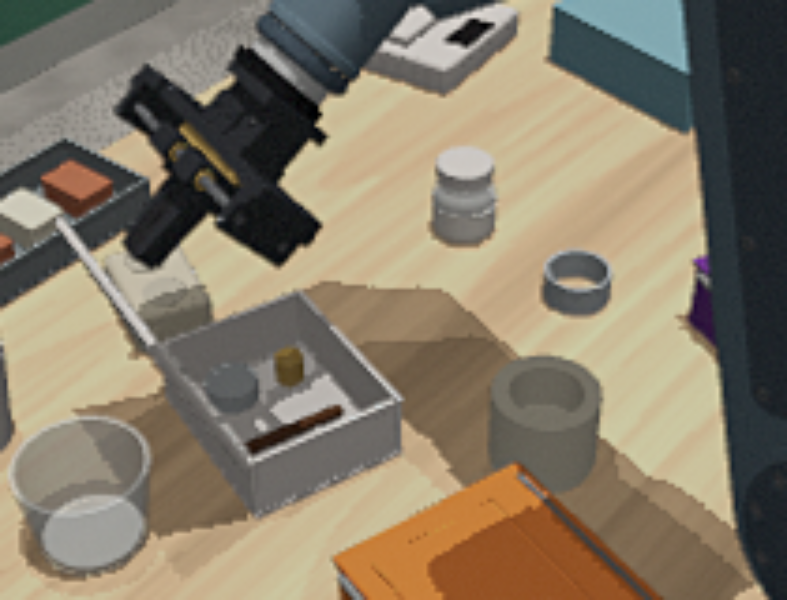

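```bash
python3 -m inch '[{"grip":1,"x":0,"y":0,"z":-3,"wx":0,"wy":0,"wz":0},{"grip":1,"x":0,"y":0,"z":-7,"wx":0,"wy":0,"wz":0},{"grip":1,"x":0,"y":0,"z":-11,"wx":0,"wy":0,"wz":0},{"grip":1,"x":0,"y":0,"z":-13,"wx":0,"wy":0,"wz":0},{"grip":1,"x":0,"y":0,"z":-13,"wx":0,"wy":0,"wz":0}]';python3 -m inch '[{"grip":1,"x":0,"y":0,"z":0,"wx":0,"wy":0,"wz":0},{"grip":1,"x":0,"y":0,"z":0,"wx":0,"wy":0,"wz":0},{"grip":1,"x":0,"y":0,"z":0,"wx":0,"wy":0,"wz":0}]';python3 - <<'E'
from h import *
st()
a=arm.camera("side");cv2.imwrite("pics/side12.png",cv2.resize(a[110:270,150:360],(787,600))[:,:,::-1])
for d in arm.find_in("side","mould"): print(d)
a=arm.camera("top");cv2.imwrite("pics/top12.png",cv2.resize(a[120:320,130:390],(780,600),interpolation=cv2.INTER_CUBIC)[:,:,::-1])
for d in arm.find_in("top","mould"): print(d)
# predicted lid edge for angles, scaled coordinates in side12
for th in (1.6,1.75,1.95):
  X=.065-.155*np.cos(th);Z=.06+.155*np.sin(th)
  print(th,[((proj("side",W(X,by,Z))-[150,110])*3.75).round(0) for by in (.082,-.082)])
E
```

```text
time_s: 11.65
position: [0.5427, -0.0088, 0.3789]
tool_rot: [-2.025, -1.442, -0.949]
ft_force: [0.3, 0.4, -0.2]
gripper_width: 0.0004
time_s: 11.95
position: [0.5422, -0.0058, 0.3754]
tool_rot: [-2.02, -1.44, -0.942]
ft_force: [-0.5, 0.0, -0.3]
gripper_width: 0.0005
t 11.95 tcp [ 0.5422 -0.0058  0.3754] boxTCP [-0.1362 -0.0296  0.3754] boxTip [-0.0095 -0.0302  0.2681] F [-0.5  0.  -0.3] w 0.0005 q [-0.45  0.14  1.83  0.88  1.39 -0.38]
[[ 0.208  0.944  0.255]
 [ 0.612 -0.329  0.719]
 [ 0.763  0.006 -0.646]]
{'bbox': [279.6, 209.4, 313.0, 240.3], 'confidence': 0.96}
{'bbox': [266.0, 153.9, 281.8, 175.6], 'confidence': 0.64}
{'bbox': [235.5, 223.6, 251.3, 252.8], 'confidence': 0.74}
1.6 [array([229., 299.]), array([127., 180.])]
1.75 [array([197., 314.]), array([ 98., 192.])]
1.95 [array([157., 340.]), array([ 61., 215.])]
```

View pics/side12.png

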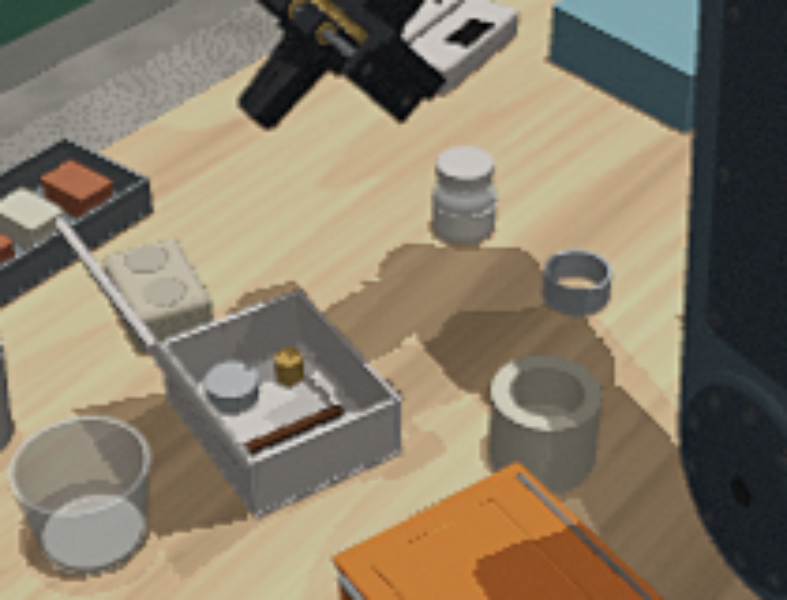

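View pics/top12.png

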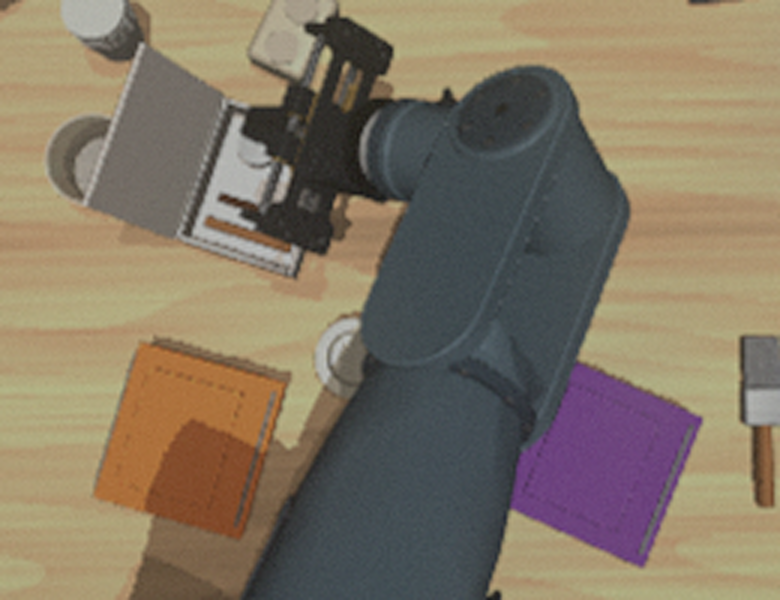

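The lid edge in the side picture is at (61,217). The prediction for 1.95 rad was (61,215), so the lid is at its stop. The mould and the other things haven't moved, and nothing touches the robot.

```bash
python3 -c "
from cell import arm
print(arm.sign_off())"
```

```text
the job is handed in; nothing more can be done
None
```

The mould is clear of the box's front, the lid is fully open, and I handed the job in at about 12 s of the 51 s allowed.

- **Mould:** I slid it upright along the bench, with two half-open fingers held low, to the end of the box nearer the robot. Its centre measured 139 mm from the box's middle line, against the 118 mm needed. It stood upright in the last picture.
- **Lid:** I raised it by its lip with the closed, tilted fingertips, at about 1 rad/s, and pushed it past upright so that it fell back on its own. In the last side picture its edge was within 2 scaled pixels of where it should be at 1.95 rad. It looked the same in two pictures about 0.9 s apart, so it was at rest.
- **Everything else:** In the last pictures nothing else appeared to have moved, judged by eye, and the arm was clear of everything. The wrist force was near zero.
- **Not explained:** Late in the mould push, the wrist sensor read about 10 N upward. It was zero again once I backed off, the mould showed no lift or tilt, and I did not find the cause.
- **Less certain:** In the last top picture the arm half covered the mould. Its final position rests on that picture only in part, and mainly on the side view and the earlier, clearer top view.

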